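# Ease the spring clip off the paper-roll axle with the saddle wedge

### The job

The empty paper-roll axle on the wooden stand is still locked by its steel spring clip. Take the wooden saddle wedge by its handle, slide it thin end first along the top of the stand's block and under the clip's bridge until the clip has sprung up off the tube and dropped into the wedge's saddle, then lift it away on the wedge and set wedge and clip down together on the cork mat. Work the clip with the wedge only: do not touch it with the gripper.

Things in the scene. Friction and masses are not known exactly. Their poses are not given: they have to be found in the camera images.
- wedge: Wooden tool 161 mm long, ~70 g, upright; a plain low doorstop lies near: not that. Origin: underside below saddle; x to the thin tip. Handle block x -60 to -15 mm, 24 wide, 50 high: pinch across y at x=-38, TCP 32 mm above underside. Blade 10 wide: saddle x -15 to 15, 36 high; crest to x=21, 39 high; ramp down to 3 mm tip at x=101. With clip in saddle, the legs hang 6 mm below its underside.
- stand: Fixed stand. Origin: table level below the clip; x along the axle, the way the wedge slides. Base 90 wide, x -180 to 145. Block x -180 to -25, 60 wide, flat top 66 mm up; from it an aluminium tube 32 mm across, top flush at 66, runs to x=140. Past the clip (x 11 to 23) a forked board 115 high stops it; slot 24 wide, open at top, passes the blade. Slide along y=0 till the wedge's origin is at x=3.
- clip: Bright steel spring clip, 60 g, snapped on the tube between block and fork; 20 mm long (x), 47 wide, 51 high. Origin: tube axis (50 mm up when seated), 30 mm below underside of its bridge (round bar 8 mm thick). Tunnel under the bridge: 24 wide, 14 high above tube top. Wedging takes 5 to 18 N; after 20 mm of lift the sprung legs slip off the tube (26 mm apart) and the bar drops into the saddle.
- mat: Fixed cork mat, 180 mm (x) by 240 mm (y), 4 mm thick; origin in the middle of its underside, on the table. Wedge and clip are set down on it, wedge best along its y.
There are look-alikes about, which are no part of the job. Of the things that look like the clip, the larger one is meant. Leave any green look-alike of the wedge alone.

How it is judged:
By the outcome, as a careful person would: the job done as asked, in the order asked, and still so for the second after the job is handed in, with the robot touching nothing.
It also fails if it takes over 54 s, if anything falls off the work surface, if the arm or the gripper's body presses on something with over 40 N, if the wrist force passes 120 N, or if a joint passes its speed limit or range.

### The arm

A 6-joint arm with a two-finger parallel gripper is mounted at the origin on the work surface. World frame = base frame: x ahead of the robot, y to its left, z up, the work surface at z = 0. Lengths are in m, angles in rad, forces in N, time in s.
With the tool pointing down it reaches from about 0.2 to 0.875 m from the base axis. Payload 3.4 kg.
Tool frame: the origin (TCP) lies between the finger pads, 19 mm behind the fingertips; this is the grasp point; z points along the fingers, y is the line along which they close (so a half turn about z gives the same grasp; the last joint's range is limited). The gripper opens to 94 mm and grips with 3 to 60 N. Pads are 16 mm wide; open, the fingers measure 119 mm over their backs; the gripper's body (75 mm by 177 mm) begins 78 mm behind the grasp point.
Start: joints at [1.114, 0.276, 1.505, -0, 1.361, -0.121], TCP at [0.189, 0.543, 0.224] pointing down, gripper open.
Joint ranges: [-2.89, 2.89], [-0.75, 2.08], [0.22, 2.7], [-1.18, 4.32], [0.11, 2.71], [-2.7, 2.7]. Speed limits (rad/s): [2.57, 2.57, 3.14, 3.14, 3.14, 3.14].

### API

Orientations are given as a unit quaternion [w, x, y, z].
In Python, from station import env gives the robot as it stands.
- The arm moves only by the tool play_rows, never from a script. Its argument "steps" is a list that holds one entry, the list of rows, each a list of 7 numbers: the turn, a rotation vector about the world's x, y, z in degrees, then the shift along the world's x, y, z in mm, then the closure, from -1 (fully open) to 1 (shut). A call has exactly 10 rows; each row is the pose to reach, as a shift and turn from the pose commanded when the call began; what a row does not reach only later rows make up. A row lasts 1/8 s, in which the tool goes at most 62.5 mm and 10.7 degrees, less where a joint would pass 70% of its speed; a pose out of reach is approached as far as the arm can. A call with a gripper value outside its range is refused whole. The fingers move at their own pace and stop on an object; the grip force is fixed at half the most. Time passes only in rows, so rows that repeat a pose let the fingers close, or fill a call up. It gives the time, the measured TCP pose, the force, the opening and the grip force at its end, in the units of the state.
- env.read_state(): the state, without advancing time (a new reading comes with each control period).
- env.read_camera(name): name is "scene" or "top" or "wrist"; returns (picture, depth): 384x512x3 uint8, red, green, blue; 384x512 float32, m along the optical axis (not along the pixel's ray), 0 where there is no reading.
- env.camera_info(name): a dict with "fx", "fy", "cx", "cy" (pixels), "k1" (the pictures are not rectified: a ray, as slopes to the right and down, at radius r is drawn at 1 + k1 r^2 times it, then the intrinsics apply), "xyz" and "orientation" of the camera in the world. Camera axes: x right, y up, looking along -z (the intrinsics and any distortion apply to the point x, -y, -z); pixel columns grow to the right and rows downward; lengths in m; the calibration is good to about 2 mm. A picture is of the moment at which its call begins: read the wrist's pose just before it. camera_info takes no time and is no camera call; for the wrist camera it gives the pose at the moment of the call.
- env.sign_off(): hands the job in; it is judged then, once.
The state is a dict: "t": time; "qpos": joint angles; "dq": joint speeds; "tau": joint torques, N m; "tcp_pos": TCP position; "tool_rot": TCP orientation; "ft_force": force on the tool from outside, world axes, zero at the start; "ft_torque": the same for the moment, N m; "width": opening from 0.0 (shut) to 1.0 (fully open); "finger_force": force on a finger pad.
Only numpy, scipy, OpenCV 4.12 (cv2) and the standard library are available. Lean on these libraries where they do the work, as an engineer would, in place of code of your own. Each camera call takes 0.05 s, during which the arm holds its last target. There are 200 camera calls.

## Working session

There is one attempt and no reset: what is moved stays moved. The work goes in short steps, Python scripts to look and compute and a tool call to move; the robot and the scene stay as the last step left them, time stands still between calls to the robot, and variables do not carry over. Pictures are saved under pics/ and viewed, at most 10 in all, crops included, and the job is handed in when it is done.

Besides the shell and the picture viewer there is one more tool, called as name([rows], argument=value, ...), one row to a line, values as JSON. play_rows: Moves the arm, as the interface text tells. Its arguments: {"type":"object","properties":{"steps":{"type":"array"}},"required":["steps"]}

```bash
mkdir -p pics; ls
cat > h.py <<'E'
import numpy as np, cv2
from scipy.spatial.transform import Rotation as R
from station import env
def rot(q): return R.from_quat([q[1],q[2],q[3],q[0]]).as_matrix()
def cloud(info,d):
    # world point per pixel from depth
    v,u=np.mgrid[0:d.shape[0],0:d.shape[1]].astype(float)
    K=np.array([[info['fx'],0,info['cx']],[0,info['fy'],info['cy']],[0,0,1.]])
    p=cv2.undistortPoints(np.stack([u.ravel(),v.ravel()],1)[:,None],K,np.array([info['k1'],0,0,0.]))[:,0].reshape(*d.shape,2)
    c=np.dstack([p[...,0]*d,-p[...,1]*d,-d])
    return c@rot(info['orientation']).T+np.array(info['xyz'])
def grab(n):
    i=env.camera_info(n); im,d=env.read_camera(n); return im,d,cloud(i,d),i
E
python3 - <<'E'
from h import *
for n in('scene','top'):
    im,d,c,i=grab(n); print(n,i['xyz'],i['orientation'],i['k1'],(d==0).mean())
    np.savez(n+'0.npz',im=im,d=d,c=c)
    cv2.imwrite(f'pics/{n}0.png',cv2.resize(im[...,::-1],(800,600)))
E
```

```text
pics
scene [1.47260918 0.11496626 0.74807714] [0.53526832 0.27515788 0.36468505 0.71047926] -0.04721623686599982 0.0041961669921875
top [ 0.45394532 -0.13737223  0.99183212] [-0.70347279 -0.0528417   0.03857228  0.70770472] -0.05313258836451558 0.00390625
```

View pics/scene0.png

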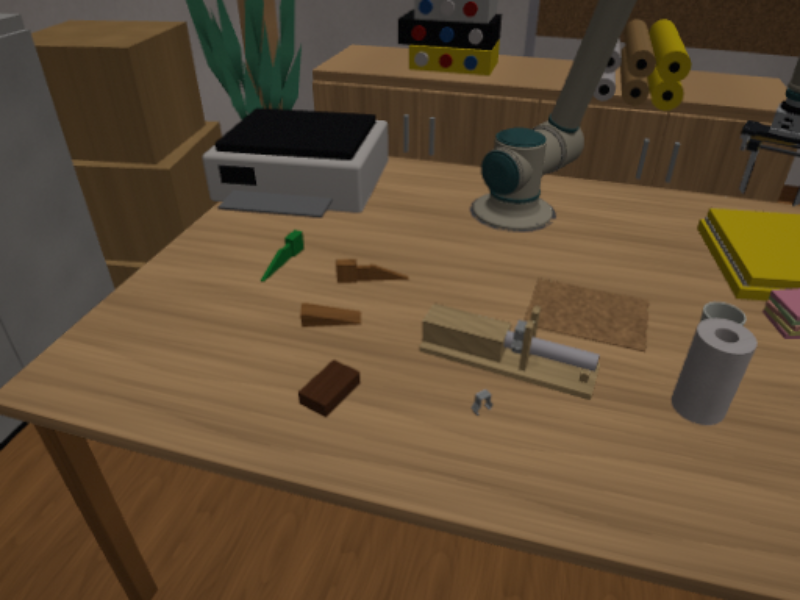

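View pics/top0.png

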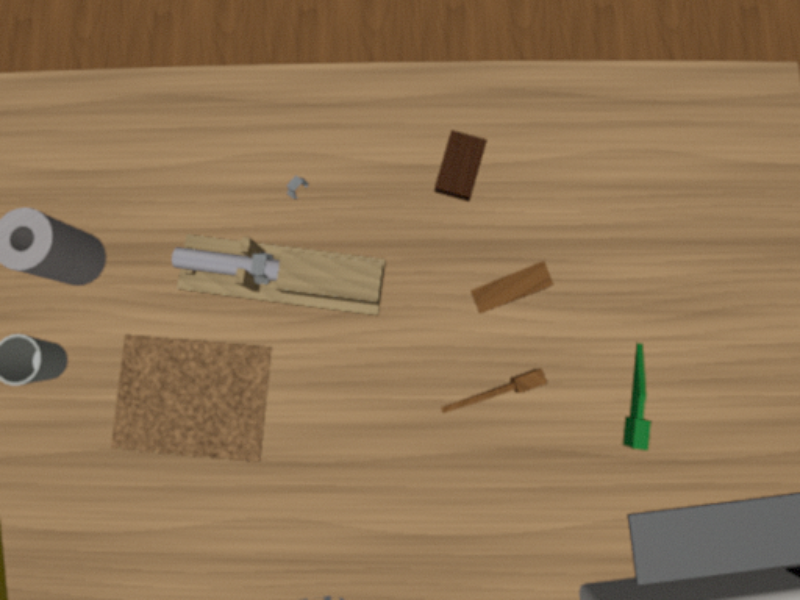

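The scene view shows the wedge (370,270), doorstop (330,315), stand (510,345), small clip (482,402) and mat (588,312). In the top view the wedge runs from its handle (530,380) to its tip (443,408). The block is at (330,272), the clip at (264,267), the fork at (252,260), the tube end at (175,258) and the mat at (193,398).

Run:
```python
from h import *
z=np.load('top0.npz'); im,c=z['im'],z['c']; s=np.load('scene0.npz'); C=np.vstack([c.reshape(-1,3),s['c'].reshape(-1,3)])
T=c.reshape(-1,3)
def box(u0,u1,v0,v1):
    f=.64; return c[int(v0*f):int(v1*f),int(u0*f):int(u1*f)].reshape(-1,3)
def rect(p): 
    r=cv2.minAreaRect((p[:,:2]*1000).astype(np.float32)); return np.round(r[0],1),np.round(r[1],1),round(r[2],2)
t=box(400,560,420,470); print('table z',np.median(t[:,2]))
w=box(430,565,355,425); 
for a,b in((.008,.07),(.042,.06),(.030,.042)):
    p=w[(w[:,2]>a)&(w[:,2]<b)]; print('wedge',a,len(p),rect(p),p[:,2].max())
# scene view of the same
S=s['c'].reshape(-1,3); lo,hi=w[w[:,2]>.008].min(0)-.015,w[w[:,2]>.008].max(0)+.015
q=S[((S>lo)&(S<hi)).all(1)]
for a,b in((.008,.07),(.042,.06)):
    p=q[(q[:,2]>a)&(q[:,2]<b)]; print('scene wedge',len(p),rect(p),p[:,2].max())
st=box(165,395,225,320)
for n,a,b in(('base',.005,.02),('block/tube',.058,.075),('clip',.076,.10),('fork',.105,.13)):
    p=st[(st[:,2]>a)&(st[:,2]<b)]; print(n,len(p),rect(p),np.median(p[:,2])); 
p=st[(st[:,2]>.058)&(st[:,2]<.075)]; blk=box(285,380,240,300); blk=blk[blk[:,2]>.055]; print('block',rect(blk),np.median(blk[:,2]))
lo,hi=st[st[:,2]>.005].min(0)-.01,st[st[:,2]>.005].max(0)+.01
q=S[((S>lo)&(S<hi)).all(1)]
for n,a,b in(('base',.005,.02),('block/tube',.058,.075),('clip',.076,.10),('fork',.105,.13)):
    p=q[(q[:,2]>a)&(q[:,2]<b)]; print('scene',n,len(p),rect(p),np.median(p[:,2])); 
# mat
m=box(100,290,325,475); m=m[(m[:,2]>.002)&(m[:,2]<.01)]; print('mat',len(m),rect(m))
b=cv2.cvtColor(im,cv2.COLOR_RGB2HSV)
mm=np.zeros(im.shape[:2],np.uint8); g=im[...,0].astype(int); reg=(slice(200,310),slice(60,190))
mm[reg]=(cv2.GaussianBlur(im,(5,5),0)[...,0][reg]<135)*255
mm=cv2.morphologyEx(mm,cv2.MORPH_OPEN,np.ones((5,5))); print('matcol',rect(c[mm>0]),(mm>0).sum())
```

```text
table z -0.00045091355080062456
wedge 0.008 448 (array([ 424. , -263.1]), array([ 24.4, 149.4]), 19.0) 0.05286072455252011
wedge 0.042 208 (array([ 440.9, -312.3]), array([24.3, 45.4]), 18.93) 0.05286072455252011
wedge 0.03 114 (array([ 431.4, -285.7]), array([22.2, 99. ]), 27.37) 0.041568352112947404
scene wedge 365 (array([ 428.4, -262.9]), array([ 29.2, 144.7]), 17.74) 0.051308210741609184
scene wedge 75 (array([ 443.3, -310.6]), array([28.7, 45.1]), 16.17) 0.051308210741609184
base 1755 (array([600.5,  82.2]), array([347.6, 131.9]), 85.85) 0.01465131242994
block/tube 2406 (array([609.9,  69.6]), array([319.5,  66.8]), 82.48) 0.0651291350366508
clip 180 (array([614.1,  94.7]), array([30.6, 67.5]), 85.26) 0.08816875250473422
fork 122 (array([615.9, 104.6]), array([12.7, 68.7]), 83.38) 0.11423858060317787
block (array([571.6, -58. ]), array([261.7, 109.9]), 56.79) 0.06553276964124721
scene base 1632 (array([546.1,  90.6]), array([346.5, 236.9]), 84.19) 0.01445467822246177
scene block/tube 1152 (array([613.8,  69.5]), array([319.1,  68.9]), 80.51) 0.06454608257109529
scene clip 111 (array([619.8,  92.9]), array([33.6, 67.8]), 82.1) 0.08773965753834945
scene fork 66 (array([618. , 104.5]), array([11.7, 67.6]), 80.71) 0.11312270207274189
mat 6185 (array([415.3, 211.2]), array([233.8, 306.4]), 0.49)
matcol (array([406.2, 100.1]), array([465.4, 181.3]), 85.23) 4659
```

```bash
cat > m.py <<'E'
from h import *
def rect(p): 
    r=cv2.minAreaRect((p[:,:2]*1000).astype(np.float32)); return np.round(r[0],1),np.round(r[1],1),round(r[2],2)
for n in('top','scene'):
    z=np.load(n+'0.npz'); c=z['c'].reshape(-1,3); 
    a=np.deg2rad(83.)  # rough stand axis angle is world +y minus x ; refine
    # fork, at guess (616,104.6)
    ang=97 if 0 else 0
    p=c[(abs(c[:,0]-.61)<.12)&(abs(c[:,1]-.07)<.25)]
    f=p[(p[:,2]>.105)&(p[:,2]<.125)]; fc=np.array(rect(f)[0])/1000
    th=np.deg2rad(90-6)
    for it in range(4):
        for sgn in (1,):
            d=np.array([np.cos(th),np.sin(th)]); nn=np.array([-d[1],d[0]])
            s=(p[:,:2]-fc)@d; l=(p[:,:2]-fc)@nn
            b=(abs(p[:,2]-.0655)<.003)&(s<-.05)&(s>-.19)&(abs(l)<.05)
            # block edges, per 10 mm slab
            mids=[];
            for s0 in np.arange(-.18,-.05,.01):
                k=b&(s>=s0)&(s<s0+.01)
                if k.sum()>10: mids.append((s0+.005,(l[k].min()+l[k].max())/2,l[k].max()-l[k].min()))
            mids=np.array(mids)
            t=(p[:,2]>.0645)&(p[:,2]<.07)&(s>.02)&(s<.12)&(abs(l)<.03)
            sl=[(s[t&(s>=s0)&(s<s0+.01)].mean(),l[t&(s>=s0)&(s<s0+.01)].mean()) for s0 in np.arange(.02,.12,.01) if (t&(s>=s0)&(s<s0+.01)).any()]
            X=np.vstack([mids[:,:2],sl]); k=np.polyfit(X[:,0],X[:,1],1); th+=k[0]
    print(n,'axis deg',np.rad2deg(th),'off at fork',k[1]*1000,'fork c',fc*1000)
    print(np.round(mids*1000,1).tolist(),np.round(np.array(sl)*1000,1).tolist())
    o=fc+nn*k[1]-d*.017; print('stand origin',o*1000, 'block end',s[b].min()*1000+17)
    cl=p[(p[:,2]>.081)&(p[:,2]<.095)&(s<-.002)&(s>-.06)]; print('clip bridge',rect(cl), cl[:,2].max())
    q=(cl[:,:2]-o); print('clip s,l range',(q@d).min()*1e3,(q@d).max()*1e3,(q@nn).min()*1e3,(q@nn).max()*1e3)
    m=c[(c[:,2]>.002)&(c[:,2]<.007)&(abs(c[:,0]-.42)<.11)&(abs(c[:,1]-.17)<.16)]
    h,xe,ye=np.histogram2d(m[:,0],m[:,1],bins=[np.arange(.31,.54,.005),np.arange(0.0,.34,.005)])
    k=cv2.morphologyEx((h>0).astype(np.uint8),cv2.MORPH_OPEN,np.ones((5,5)))
    ii=k[np.clip(((m[:,0]-.31)/.005).astype(int),0,k.shape[0]-1),np.clip(((m[:,1])/.005).astype(int),0,k.shape[1]-1)]>0
    print('mat',rect(m[ii]),ii.sum(),np.median(m[ii][:,2]))
E
python3 m.py; python3 -c "
from h import *
s=env.read_state();print(s['tool_rot'],s['tcp_pos'],s['t'],s['width'],R.from_matrix(rot(s['tool_rot'])).as_matrix().round(3))"
```

```text
top axis deg 82.24197878187664 off at fork 0.8956372249836122 fork c [615.9 104.6]
[[-175.0, 0.8, 60.8], [-165.0, 0.4, 59.8], [-155.0, 1.1, 58.9], [-145.0, 0.7, 59.6], [-135.0, 1.0, 59.4], [-125.0, 0.8, 60.0], [-115.0, 1.3, 59.0], [-105.0, 0.7, 60.0], [-95.0, 0.7, 58.5], [-85.0, 0.6, 59.6], [-75.0, 1.1, 58.6], [-65.0, 1.0, 60.0], [-55.0, 1.3, 58.2]] [[25.9, 2.0], [34.5, 0.1], [45.3, 1.0], [55.3, 2.1], [64.3, 0.7], [74.3, 1.1], [85.7, 0.9], [94.2, 0.7], [105.1, -0.1], [114.9, 0.6]]
stand origin [612.71773489  87.87650291] block end -172.98983033841205
clip bridge (array([612.6,  91. ]), array([22.8, 65.7]), 82.28) 0.09479178430918267
clip s,l range -8.311869952684438 14.472638761844774 -32.29166249635277 33.407124966124414
mat (array([418.2, 212.9]), array([243.3, 185. ]), 85.71) 5469 0.003979865860364362
scene axis deg 82.14304992227616 off at fork 1.3475031083514675 fork c [618.  104.5]
[[-175.0, 0.9, 59.7], [-165.0, 1.4, 59.1], [-155.0, 2.7, 62.1], [-145.0, 3.2, 62.9], [-135.0, 1.4, 64.3], [-125.0, 0.5, 59.5], [-115.0, 1.8, 61.0], [-105.0, 1.3, 56.1], [-95.0, 0.2, 59.7], [-85.0, 1.7, 62.9], [-75.0, 1.4, 59.6], [-65.0, 0.1, 61.0], [-55.0, -0.6, 60.8]] [[24.9, 1.7], [35.1, 1.9], [45.1, 0.6], [55.5, 1.4], [64.8, 1.4], [75.0, 1.8], [83.7, 1.3], [94.3, 2.8], [104.2, 1.1], [114.3, 1.0]]
stand origin [614.34124198  87.84379232] block end -172.9605094193641
clip bridge (array([623.7,  88.3]), array([22.3, 51.3]), 84.3) 0.0948712138243254
clip s,l range -10.322046299230447 13.77122528048814 -34.449980874272825 16.045866150783716
mat (array([482.8, 264.4]), array([119. ,  44.2]), 89.68) 164 0.004987675849516482
[-2.18245207e-04  1.67112116e-01  9.85937585e-01 -7.56122639e-04] [0.18928998 0.54246708 0.22352876] 0.1 1.0020138740966373 [[-0.944  0.33  -0.001]
 [ 0.33   0.944 -0.001]
 [ 0.    -0.002 -1.   ]]
```

play_rows([
  [[0, 0, -4, 14, -50, 0, -1], [0, 0, -9, 32, -110, 0, -1], [0, 0, -13, 50, -170, 0, -1], [0, 0, -17, 68, -230, 0, -1], [0, 0, -22, 86, -290, 0, -1], [0, 0, -26, 104, -350, 0, -1], [0, 0, -30, 122, -410, 0, -1], [0, 0, -34, 140, -470, 0, -1], [0, 0, -38, 158, -530, 0, -1], [0, 0, -42, 172, -580, 0, -1]],
])

```text
t: 1.35
tcp_pos: [0.3616, -0.0393, 0.2243]
tool_rot: [0.0, 0.511, 0.86, 0.0]
ft_force: [1.1, 0.5, 0.4]
width: 1.0
finger_force: 0.0
```

play_rows([
  [[0, 0, -2, 14, -50, 0, -1], [0, 0, -4, 30, -105, 0, -1], [0, 0, -6, 46, -160, 0, -1], [0, 0, -8, 62, -215, 0, -1], [0, 0, -9.7, 76, -260, 0, -1], [0, 0, -9.7, 80, -273, -20, -1], [0, 0, -9.7, 80, -273, -60, -1], [0, 0, -9.7, 80, -273, -104, -1], [0, 0, -9.7, 80, -273, -104, -1], [0, 0, -9.7, 80, -273, -104, -1]],
])

```text
t: 2.6
tcp_pos: [0.4422, -0.3107, 0.1214]
tool_rot: [0.001, 0.58, 0.814, -0.0]
ft_force: [0.2, 0.3, 1.4]
width: 1.003
finger_force: 0.0
```

Run:
```python
from h import *
def rect(p): 
    r=cv2.minAreaRect((p[:,:2]*1000).astype(np.float32)); return np.round(r[0],1),np.round(r[1],1),round(r[2],2)
s=env.read_state(); im,d,c,i=grab('wrist'); c=c.reshape(-1,3)
M=rot(s['tool_rot']); print(s['tcp_pos'],np.rad2deg(np.arctan2(M[1,1],M[0,1])),M[:,2])
w=c[(abs(c[:,0]-.42)<.09)&(abs(c[:,1]+.26)<.12)]
h=w[(w[:,2]>.046)&(w[:,2]<.055)]; print(len(h),rect(h) if len(h)>4 else '',np.median(w[(w[:,2]<.01)][:,2]))
b=w[(w[:,2]>.004)&(w[:,2]<.045)]; print(len(b),rect(b))
cv2.imwrite('pics/w1.png',im[...,::-1])
```

```text
[ 0.44220092 -0.31068145  0.12142876] 19.064557510018368 [ 0.00132097 -0.0011172  -0.9999985 ]
1261 (array([ 440.6, -311.4]), array([23.3, 44.9]), 18.32) 0.00011244854675690474
1530 (array([ 414.8, -237. ]), array([ 23.9, 117.1]), 18.94)
```

play_rows([
  [[0, 0, 0, -1, -1, -30, -1], [0, 0, 0, -1, -1, -65, -1], [0, 0, 0, -1, -1, -85, -1], [0, 0, 0, -1, -1, -89, -1], [0, 0, 0, -1, -1, -89, 1], [0, 0, 0, -1, -1, -89, 1], [0, 0, 0, -1, -1, -89, 1], [0, 0, 0, -1, -1, -89, 1], [0, 0, 0, -1, -1, -89, 1], [0, 0, 0, -1, -1, -89, 1]],
])

```text
t: 3.9
tcp_pos: [0.4405, -0.3111, 0.0313]
tool_rot: [0.0, 0.58, 0.814, 0.0]
ft_force: [-0.1, 0.9, 0.3]
width: 0.396
finger_force: 0.0
```

play_rows([
  [[0, 0, 0, 0, 0, 0, 1], [0, 0, 0, 0, 0, 0, 1], [0, 0, 0, 0, 0, 0, 1], [0, 0, 0, 0, 0, 0, 1], [0, 0, 0, 0, 0, 0, 1], [0, 0, 0, 0, 0, 0, 1], [0, 0, 0, 0, 0, 15, 1], [0, 0, 0, 0, 0, 55, 1], [0, 0, 0, 0, 0, 95, 1], [0, 0, 0, 0, 0, 110, 1]],
])

```text
t: 5.15
tcp_pos: [0.4417, -0.3121, 0.1445]
tool_rot: [0.003, 0.58, 0.814, -0.0]
ft_force: [0.6, -0.6, -1.0]
width: 0.256
finger_force: 30.0
```

play_rows([
  [[0, 0, -3, 17, 24, 0, 1], [0, 0, -7, 40, 56, 0, 1], [0, 0, -11, 62, 88, 0, 1], [0, 0, -15, 85, 120, 0, 1], [0, 0, -19, 107, 151, 0, 1], [0, 0, -23, 127, 179, 0, 1], [0, 0, -26, 140, 198, 0, 1], [0, 0, -26.9, 146, 206, 0, 1], [0, 0, -26.9, 146, 206, 0, 1], [0, 0, -26.9, 146, 206, 0, 1]],
])

```text
t: 6.4
tcp_pos: [0.5858, -0.1058, 0.1411]
tool_rot: [-0.0, 0.754, 0.657, -0.0]
ft_force: [0.6, 0.5, -0.9]
width: 0.254
finger_force: 30.0
```

```bash
cat > look.py <<'E'
import sys
from h import *
k=sys.argv[1]
s=env.read_state(); M=rot(s['tool_rot']); p=np.array(s['tcp_pos'])*1000
ang=np.rad2deg(np.arctan2(M[1,1],M[0,1])); print('tcp',p.round(1),'wedge dir',(ang+90).round(2),s['ft_force'])
th=np.deg2rad(82.2); d=np.array([np.cos(th),np.sin(th)]); n=np.array([-d[1],d[0]]); o=np.array([613.5,87.9])
print('stand coords tcp',((p[:2]-o)@d).round(1),((p[:2]-o)@n).round(1))
for nm in sys.argv[2:]:
    im,dd,c,i=grab(nm); np.savez(f'{nm}{k}.npz',im=im,c=c)
    C=c.reshape(-1,3)*1000; q=C[:,:2]-o; a=q@d; l=q@n; z=C[:,2]
    # blade in stand coords, slabs
    for s0 in range(-160,60,12):
        m=(a>=s0)&(a<s0+12)&(abs(l)<20)&(z>70)&(z<140)
        if m.sum()>3: print(nm,s0+6,m.sum(),'l %.1f..%.1f z %.1f..%.1f'%(*np.percentile(l[m],[3,97]),*np.percentile(z[m],[3,97])))
E
python3 look.py 1 top wrist
```

```text
tcp [ 585.8 -105.8  141.1] wedge dir 82.15 [ 0.56845005  0.52787635 -0.87263805]
stand coords tcp -195.7 1.1
top -130 12 l 5.5..6.1 z 110.7..137.0
top -118 23 l -3.4..6.2 z 113.5..139.3
top -106 29 l -3.0..6.3 z 119.6..137.4
top -94 29 l -2.7..6.1 z 112.9..130.3
top -82 27 l -4.2..5.7 z 113.0..127.1
top -70 25 l -3.7..5.7 z 113.1..120.7
top -58 11 l -3.2..5.8 z 111.4..116.6
top -10 15 l -14.2..3.5 z 84.6..90.5
top 2 65 l -13.6..15.0 z 85.6..92.3
top 14 85 l -18.9..18.6 z 72.4..116.8
top 26 12 l -19.7..18.4 z 94.8..116.1
wrist -118 197 l -3.3..6.5 z 136.3..139.9
wrist -106 376 l -3.4..6.5 z 131.3..137.1
wrist -94 331 l -2.9..6.0 z 126.1..131.6
wrist -82 318 l -3.0..6.0 z 120.8..126.5
wrist -70 299 l -3.0..6.1 z 115.2..120.8
wrist -58 132 l -3.1..6.1 z 112.6..115.9
```

play_rows([
  [[0, 0, 0, 1, 0, -12, 1], [0, 0, 0, 1, 0, -27, 1], [0, 0, 0, 1, 0, -36, 1], [0, 0, 0, 1, 0, -39, 1], [0, 0, 0, 1, 0, -40, 1], [0, 0, 0, 1, 0, -41, 1], [0, 0, 0, 1, 0, -42, 1], [0, 0, 0, 1, 0, -43, 1], [0, 0, 0, 1, 0, -43, 1], [0, 0, 0, 1, 0, -43, 1]],
])

```text
t: 7.75
tcp_pos: [0.5876, -0.1051, 0.0984]
tool_rot: [0.0, 0.754, 0.657, 0.0]
ft_force: [-0.1, -0.5, -0.4]
width: 0.252
finger_force: 30.0
```

```bash
python3 look.py 2 wrist
```

```text
tcp [ 587.6 -105.1   98.4] wedge dir 82.16 [-0.14629507 -0.46355115 -0.42783386]
stand coords tcp -194.8 -0.5
wrist -154 351 l -4.6..5.1 z 102.0..104.2
wrist -142 375 l -4.7..4.9 z 102.4..107.1
wrist -130 397 l -4.7..4.9 z 99.8..105.8
wrist -118 375 l -4.8..5.0 z 94.4..100.2
wrist -106 378 l -4.8..5.0 z 89.1..94.9
wrist -94 338 l -4.4..4.6 z 83.6..89.4
wrist -82 316 l -4.4..4.6 z 78.3..84.0
wrist -70 303 l -4.5..4.6 z 72.7..78.4
wrist -58 154 l -4.5..4.7 z 70.2..73.4
```

play_rows([
  [[0, 0, 0, 0, 0, -0.7, 1], [0, 0, 0, 1, 8, -0.7, 1], [0, 0, 0, 2.7, 20, -0.7, 1], [0, 0, 0, 4.5, 33, -0.7, 1], [0, 0, 0, 6.3, 46, -0.7, 1], [0, 0, 0, 8, 58, -0.7, 1], [0, 0, 0, 9.3, 68, -0.7, 1], [0, 0, 0, 10, 73, -0.7, 1], [0, 0, 0, 10, 73, -0.7, 1], [0, 0, 0, 10, 73, -0.7, 1]],
])

```text
t: 9.05
tcp_pos: [0.5975, -0.0324, 0.0976]
tool_rot: [0.0, 0.754, 0.657, -0.0]
ft_force: [0.4, 0.2, -1.2]
width: 0.255
finger_force: 30.0
```

```bash
python3 look.py 3 wrist top
python3 - <<'E'
from h import *
a=np.load('wrist3.npz')['im'];b=np.load('top3.npz')['im'][110:230,80:280]
b=cv2.resize(b,(640,384),interpolation=3);a=cv2.resize(a,(512,384))
cv2.imwrite('pics/c3.png',cv2.resize(np.hstack([a,b]),(800,267))[...,::-1])
E
```

```text
tcp [597.5 -32.4  97.6] wedge dir 82.15 [ 0.42906728  0.20478695 -1.16974135]
stand coords tcp -121.4 -0.5
wrist -142 186 l -10.8..11.1 z 115.1..117.2
wrist -130 806 l -11.8..12.0 z 115.2..129.5
wrist -118 1160 l -13.1..13.2 z 113.6..138.3
wrist -106 2183 l -19.1..19.1 z 82.7..137.8
wrist -94 513 l -8.8..9.5 z 76.2..113.6
wrist -82 344 l -4.4..5.1 z 101.2..103.4
wrist -70 357 l -4.7..4.9 z 101.4..106.5
wrist -58 394 l -4.7..4.9 z 99.8..105.5
wrist -46 396 l -4.8..4.9 z 94.3..100.2
wrist -34 376 l -4.9..5.0 z 88.9..94.8
wrist -22 337 l -4.4..5.0 z 83.4..89.3
wrist -10 873 l -12.7..15.6 z 76.0..90.1
wrist 2 1330 l -13.5..15.9 z 87.0..90.2
wrist 14 707 l -19.3..19.2 z 72.8..93.6
top -142 32 l -10.6..9.9 z 71.3..117.2
top -46 22 l -4.4..4.3 z 75.0..100.0
top -34 27 l -5.7..4.3 z 77.2..94.3
top -22 27 l -5.5..4.4 z 72.4..89.7
top -10 49 l -12.8..14.8 z 75.2..90.8
top 2 73 l -13.8..16.0 z 84.4..91.1
top 14 83 l -18.9..18.9 z 77.7..116.6
top 26 13 l -19.8..18.2 z 77.8..116.8
```

View pics/c3.png

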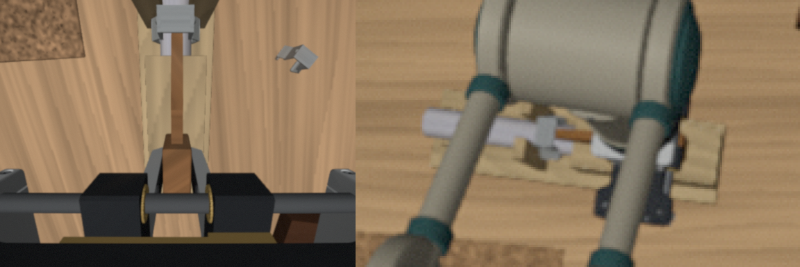

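play_rows([
  [[0, 0, 0, 0, 2, -0.8, 1], [0, 0, 0, 0.3, 7, -0.8, 1], [0, 0, 0, 1, 13, -0.8, 1], [0, 0, 0, 2, 19, -0.8, 1], [0, 0, 0, 2.9, 25, -0.8, 1], [0, 0, 0, 3.7, 31, -0.8, 1], [0, 0, 0, 4.5, 37, -0.8, 1], [0, 0, 0, 5.3, 43, -0.8, 1], [0, 0, 0, 6, 47, -0.8, 1], [0, 0, 0, 6, 47, -0.8, 1]],
])

```text
t: 10.4
tcp_pos: [0.604, 0.0154, 0.0973]
tool_rot: [0.0, 0.754, 0.657, 0.0]
ft_force: [-1.4, -2.0, 4.8]
width: 0.255
finger_force: 30.0
```

```bash
python3 look.py 4 wrist
```

```text
tcp [604.   15.4  97.3] wedge dir 82.2 [-1.41136097 -2.02572184  4.78592811]
stand coords tcp -73.1 -0.4
wrist -94 178 l -11.1..11.2 z 114.7..117.0
wrist -82 796 l -11.7..12.1 z 114.8..128.7
wrist -70 1129 l -12.7..13.2 z 113.7..138.4
wrist -58 2384 l -19.0..19.0 z 80.0..137.2
wrist -46 310 l -4.2..4.7 z 101.3..103.6
wrist -34 342 l -4.7..5.2 z 101.5..103.6
wrist -22 369 l -4.5..5.0 z 101.7..106.6
wrist -10 758 l -17.4..17.9 z 80.3..112.4
wrist 2 1590 l -17.9..18.6 z 79.6..112.8
wrist 14 1505 l -19.2..19.1 z 80.3..116.1
wrist 26 707 l -18.6..18.7 z 83.6..116.1
wrist 38 316 l -4.3..4.7 z 78.8..84.3
wrist 50 306 l -4.3..4.7 z 73.4..79.0
wrist 62 178 l -4.4..4.8 z 70.2..73.8
```

play_rows([
  [[0, 0, 0, 0.5, 4, 0.2, 1], [0, 0, 0, 1, 8, 0.2, 1], [0, 0, 0, 1.6, 13, 0.2, 1], [0, 0, 0, 2.2, 18, 0.2, 1], [0, 0, 0, 2.9, 23, 0.2, 1], [0, 0, 0, 3.5, 28, 0.2, 1], [0, 0, 0, 4.2, 33, 0.2, 1], [0, 0, 0, 4.8, 37.5, 0.2, 1], [0, 0, 0, 4.8, 37.5, 0.2, 1], [0, 0, 0, 4.8, 37.5, 0.2, 1]],
])

```text
t: 11.7
tcp_pos: [0.6085, 0.0528, 0.0973]
tool_rot: [0.0, 0.754, 0.657, 0.0]
ft_force: [0.6, -2.1, 5.4]
width: 0.253
finger_force: 30.0
```

```bash
python3 look.py 5 wrist scene
python3 - <<'E'
from h import *
a=np.load('wrist5.npz')['im'];b=np.load('scene5.npz')['im'][160:260,250:400]
b=cv2.resize(b,(576,384),interpolation=3)
cv2.imwrite('pics/c5.png',cv2.resize(np.hstack([a,b]),(800,282))[...,::-1])
E
```

```text
tcp [608.5  52.8  97.3] wedge dir 82.18 [ 0.57853122 -2.11101636  5.36231513]
stand coords tcp -35.4 0.2
wrist -58 82 l -10.5..12.1 z 114.9..116.7
wrist -46 759 l -10.6..12.3 z 114.9..122.5
wrist -34 957 l -11.1..12.8 z 114.6..135.6
wrist -22 2024 l -19.0..19.1 z 87.1..138.1
wrist -10 998 l -14.6..17.0 z 85.1..115.9
wrist 2 1304 l -17.5..19.0 z 79.8..112.8
wrist 14 1288 l -18.5..19.0 z 88.1..115.8
wrist 26 909 l -18.9..19.0 z 75.9..115.8
wrist 38 377 l -4.0..5.7 z 95.3..100.8
wrist 50 384 l -4.1..5.7 z 89.8..95.7
wrist 62 362 l -4.2..5.8 z 84.6..90.1
scene -58 34 l -14.6..-0.8 z 72.0..115.1
scene -46 23 l -16.2..-6.4 z 70.5..115.3
scene -34 6 l -16.3..-10.3 z 70.3..77.8
scene -22 79 l -17.7..4.7 z 70.5..115.4
scene -10 56 l -18.8..14.5 z 73.8..111.4
scene 2 76 l -18.3..15.5 z 72.0..111.6
scene 14 38 l -18.9..17.6 z 99.1..115.6
scene 26 63 l -17.9..14.1 z 73.1..114.6
scene 38 46 l -6.8..4.2 z 71.9..100.4
scene 50 39 l -6.6..3.4 z 70.6..94.8
scene 62 33 l -6.8..4.7 z 71.2..89.7
```

View pics/c5.png

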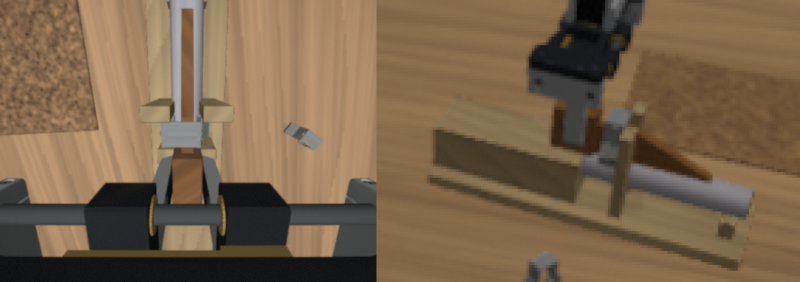

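Run:
```python
from h import *
th=np.deg2rad(82.2); d=np.array([np.cos(th),np.sin(th)]); n=np.array([-d[1],d[0]]); o=np.array([613.5,87.9])
for f in('wrist3','wrist4','wrist5'):
    C=np.load(f+'.npz')['c'].reshape(-1,3)*1000; q=C[:,:2]-o; a=q@d; l=q@n; z=C[:,2]
    for s0 in range(-14,13,3):
        m=(a>=s0)&(a<s0+3)&(abs(l)<22)&(z>78)&(z<125); 
        if m.sum()>5: print(f,s0,m.sum(),np.percentile(z[m],[50,90]).round(1),np.percentile(l[m],[3,97]).round(1))
```

```text
wrist3 -14 76 [82.1 82.9] [-4.4  4.5]
wrist3 -11 287 [87.3 89.7] [-12.8  15.6]
wrist3 -8 314 [88.9 89.8] [-12.6  15.6]
wrist3 -5 320 [89.  89.8] [-12.7  15.5]
wrist3 -2 348 [88.8 89.8] [-14.   16.9]
wrist3 1 339 [88.9 89.8] [-13.7  15.9]
wrist3 4 320 [88.9 89.7] [-13.   15.3]
wrist3 7 326 [88.9 89.8] [-12.9  15.7]
wrist3 10 495 [88.5 92.9] [-21.3  21.3]
wrist4 -14 107 [103.9 104.9] [-4.5  5. ]
wrist4 -11 123 [103.4 111.6] [-7.1 17.2]
wrist4 -8 336 [111.  112.2] [-17.4  18.1]
wrist4 -5 387 [111.1 112.2] [-16.8  18.6]
wrist4 -2 396 [111.  112.2] [-17.1  18.9]
wrist4 1 403 [111.1 112.2] [-17.1  19.3]
wrist4 4 388 [111.1 112.2] [-16.9  18.4]
wrist4 7 391 [111.3 112.3] [-16.9  18.3]
wrist4 10 428 [111.3 115. ] [-21.   20.6]
wrist5 -14 77 [102.5 103.1] [-3.7  5.3]
wrist5 -11 13 [102.6 103.7] [-3.4  4.5]
wrist5 -8 264 [111.2 112.3] [-16.9  19.4]
wrist5 -5 297 [111.3 112.4] [-17.   19.6]
wrist5 -2 321 [111.1 112.4] [-17.2  19.6]
wrist5 1 358 [111.  112.3] [-16.7  20.2]
wrist5 4 339 [111.1 112.2] [-15.9  19.9]
wrist5 7 307 [111.2 112.3] [-11.5  19.9]
wrist5 10 374 [111.  113.2] [-17.2  19.2]
```

play_rows([
  [[0, 0, 0, 0, -0.5, 1, 1], [0, 0, 0, -0.1, -1, 3, 1], [0, 0, 0, -0.1, -1, 7, 1], [0, 0, 0, -0.1, -1, 14, 1], [0, 0, 0, -0.1, -1, 23, 1], [0, 0, 0, -0.1, -1, 33, 1], [0, 0, 0, -0.1, -1, 43, 1], [0, 0, 0, -0.1, -1, 51, 1], [0, 0, 0, -0.1, -1, 56, 1], [0, 0, 0, -0.1, -1, 58, 1]],
])

```text
t: 13.05
tcp_pos: [0.6083, 0.0514, 0.1553]
tool_rot: [0.0, 0.754, 0.657, 0.0]
ft_force: [1.0, -0.3, -1.5]
width: 0.258
finger_force: 30.0
```

play_rows([
  [[0, 0, 0, 0, 0, 4, 1], [0, 0, 0, 0, 0, 11, 1], [0, 0, 0, 0, 0, 19, 1], [0, 0, 0, 0, 0, 27, 1], [0, 0, 0, 0, 0, 33, 1], [0, 0, 0, 0, 0, 37, 1], [0, 0, 0, 0, 0, 39, 1], [0, 0, 0, 0, 0, 40, 1], [0, 0, 0, 0, 0, 40, 1], [0, 0, 0, 0, 0, 40, 1]],
])

```text
t: 14.3
tcp_pos: [0.6081, 0.0514, 0.1948]
tool_rot: [-0.0, 0.754, 0.657, -0.0]
ft_force: [0.6, -0.4, -2.0]
width: 0.257
finger_force: 30.0
```

Run:
```python
from h import *
s=env.read_state(); print(s['tcp_pos'],s['ft_force'],s['t'])
a=grab('wrist')[0];b=grab('scene')[0][120:260,240:420]
b=cv2.resize(b,(494,384),interpolation=3)
cv2.imwrite('pics/c6.png',cv2.resize(np.hstack([a,b]),(800,305))[...,::-1])
```

```text
[0.60805352 0.05141645 0.19475993] [ 0.62422422 -0.36237719 -2.04303218] 14.3
```

View pics/c6.png

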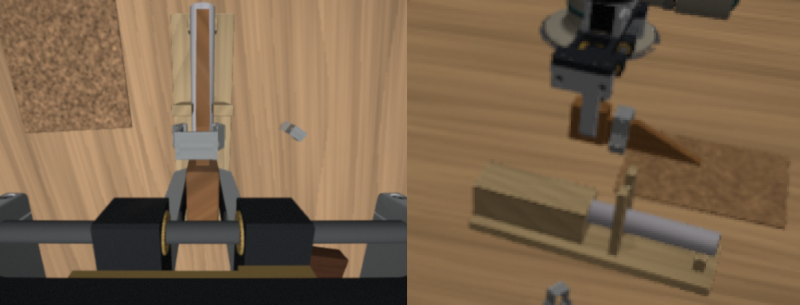

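play_rows([
  [[0, 0, 0, -3, 1.6, 0, 1], [0, 0, 0.2, -10, 5.3, 0, 1], [0, 0, 0.5, -21, 11, 0, 1], [0, 0, 0.8, -35, 19, 0, 1], [0, 0, 1, -50, 27, 0, 1], [0, 0, 1.2, -65, 35, 0, 1], [0, 0, 1.5, -80, 43, 0, 1], [0, 0, 1.7, -95, 51, 0, 1], [0, 0, 2, -110, 59, 0, 1], [0, 0, 2.2, -125, 67, 0, 1]],
])

```text
t: 15.65
tcp_pos: [0.4822, 0.119, 0.195]
tool_rot: [0.0, 0.741, 0.672, 0.0]
ft_force: [0.2, 0.1, -1.7]
width: 0.252
finger_force: 30.0
```

play_rows([
  [[0, 0, 0.2, -14, 7.5, 0, 1], [0, 0, 0.5, -28, 15, 0, 1], [0, 0, 0.7, -41, 22, 0, 1], [0, 0, 0.9, -52, 28, 0, 1], [0, 0, 1.1, -60, 32, 0, 1], [0, 0, 1.2, -65, 35, -3, 1], [0, 0, 1.3, -68, 36.5, -9, 1], [0, 0, 1.3, -69, 37, -18, 1], [0, 0, 1.3, -69, 37, -28, 1], [0, 0, 1.3, -69, 37, -38, 1]],
])

```text
t: 16.9
tcp_pos: [0.4142, 0.1553, 0.156]
tool_rot: [-0.0, 0.733, 0.68, -0.0]
ft_force: [-0.3, -0.3, -2.5]
width: 0.255
finger_force: 30.0
```

play_rows([
  [[0, 0, 0, 0, 0, -10, 1], [0, 0, 0, 0, 0, -22, 1], [0, 0, 0, 0, 0, -36, 1], [0, 0, 0, 0, 0, -50, 1], [0, 0, 0, 0, 0, -64, 1], [0, 0, 0, 0, 0, -77, 1], [0, 0, 0, 0, 0, -88, 1], [0, 0, 0, 0, 0, -97, 1], [0, 0, 0, 0, 0, -103, 1], [0, 0, 0, 0, 0, -106, 1]],
])

```text
t: 18.15
tcp_pos: [0.4142, 0.1554, 0.0507]
tool_rot: [0.0, 0.733, 0.68, 0.0]
ft_force: [-0.5, 1.0, -1.9]
width: 0.256
finger_force: 30.0
```

Run:
```python
from h import *
s=env.read_state(); print(s['tcp_pos'],s['ft_force'],s['t'])
a=grab('wrist')[0];b=grab('scene')[0][120:260,260:440]
b=cv2.resize(b,(494,384),interpolation=3)
cv2.imwrite('pics/c7.png',cv2.resize(np.hstack([a,b]),(800,305))[...,::-1])
```

```text
[0.41422848 0.15543628 0.0507399 ] [-0.53886452  1.01495024 -1.91103275] 18.15
```

View pics/c7.png

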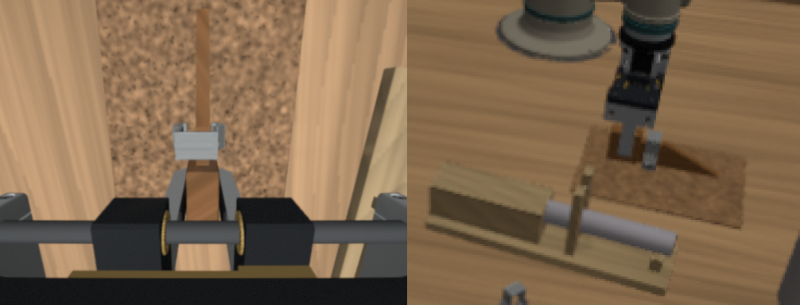

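play_rows([
  [[0, 0, 0, 0, 0, -3, 1], [0, 0, 0, 0, 0, -6, 1], [0, 0, 0, 0, 0, -8, 1], [0, 0, 0, 0, 0, -9.5, 1], [0, 0, 0, 0, 0, -11, 1], [0, 0, 0, 0, 0, -12, 1], [0, 0, 0, 0, 0, -13, 1], [0, 0, 0, 0, 0, -14, 1], [0, 0, 0, 0, 0, -15, 1], [0, 0, 0, 0, 0, -15, 1]],
])

```text
t: 19.5
tcp_pos: [0.4141, 0.1554, 0.0359]
tool_rot: [-0.0, 0.733, 0.68, -0.0]
ft_force: [0.1, -0.1, -0.6]
width: 0.254
finger_force: 30.0
```

play_rows([
  [[0, 0, 0, 0, 0, -0.4, 1], [0, 0, 0, 0, 0, -0.7, 1], [0, 0, 0, 0, 0, -0.7, 1], [0, 0, 0, 0, 0, -0.7, 0.42], [0, 0, 0, 0, 0, -0.7, 0.35], [0, 0, 0, 0, 0, -0.7, 0.25], [0, 0, 0, 0, 0, -0.7, 0.15], [0, 0, 0, 0, 0, -0.7, 0], [0, 0, 0, 0, 0, -0.7, 0], [0, 0, 0, 0, 0, -0.7, 0]],
])

```text
t: 20.75
tcp_pos: [0.4142, 0.1554, 0.0353]
tool_rot: [0.0, 0.733, 0.68, 0.0]
ft_force: [0.9, 0.4, -0.4]
width: 0.498
finger_force: 0.0
```

Run:
```python
from h import *
s=env.read_state(); print(s['tcp_pos'],s['ft_force'],s['t'],s['width'],s['finger_force'])
a=grab('wrist')[0];b=grab('scene')[0][140:260,280:434]
b=cv2.resize(b,(494,384),interpolation=3)
cv2.imwrite('pics/c8.png',cv2.resize(np.hstack([a,b]),(800,305))[...,::-1])
```

```text
[0.41420517 0.15539253 0.03529488] [ 0.93343084  0.41225365 -0.42944451] 20.75 0.4984628570478588 0.0
```

View pics/c8.png

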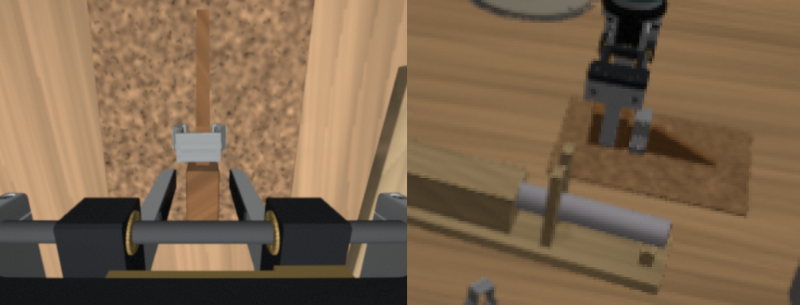

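The gripper has let go, and wedge and clip stand upright together on the mat. I'll lift straight up.

play_rows([
  [[0, 0, 0, 0, 0, 6, 0], [0, 0, 0, 0, 0, 16, 0], [0, 0, 0, 0, 0, 30, 0], [0, 0, 0, 0, 0, 48, 0], [0, 0, 0, 0, 0, 68, 0], [0, 0, 0, 0, 0, 90, 0], [0, 0, 0, 0, 0, 110, 0], [0, 0, 0, 0, 0, 125, 0], [0, 0, 0, 0, 0, 130, 0], [0, 0, 0, 0, 0, 130, 0]],
])

```text
t: 22.1
tcp_pos: [0.4142, 0.1554, 0.1656]
tool_rot: [0.0, 0.733, 0.68, 0.0]
ft_force: [-0.0, -0.5, -0.2]
width: 0.499
finger_force: 0.0
```

Run:
```python
from h import *
s=env.read_state(); print(s['tcp_pos'],s['ft_force'],s['t'],s['width'])
a=grab('wrist')[0];b=grab('scene')[0][140:260,280:434]
b=cv2.resize(b,(494,384),interpolation=3)
cv2.imwrite('pics/c9.png',cv2.resize(np.hstack([a,b]),(800,305))[...,::-1])
```

```text
[0.41420604 0.15542232 0.16563978] [-0.01153981 -0.49817894 -0.1955966 ] 22.1 0.49935870538730864
```

View pics/c9.png

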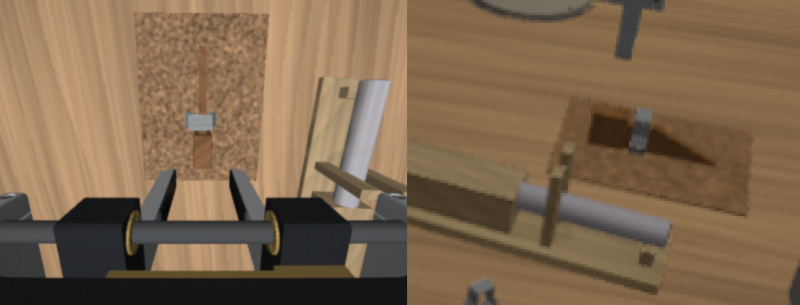

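Wedge and clip stand together, fully on the mat: the clip is at (200,121) and the handle at (203,150) in the wrist view. The gripper is clear of both.

```bash
python3 -c "
from station import env
print(env.sign_off())"
```

```text
the job is handed in; nothing more can be done
None
```

The job is done and handed in at about 22 s of the 54 s allowed: the clip was wedged off the tube, and wedge and clip now stand together on the cork mat; the gripper never touched the clip.

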